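# Find and release the latched selector key

### The arm

A 6-joint arm with a two-finger parallel gripper is mounted at the origin on a cart in front of the work surface, level with it; the furniture and walls round the work are solid. World frame = base frame: x ahead of the robot, y to its left, z up, the work surface at z = 0. Lengths are in m, angles in rad, forces in N, time in s.
With the tool pointing down it reaches from about 0.35 to 0.85 m from the base axis. Payload 8.1 kg.
Tool frame: the origin (TCP) lies midway between the tips of the shut fingers; the grasp point (between the pads) lies 19 mm behind it (robot.grip_point_offset is the distance from the TCP to the grasp point, in m); z points along the fingers, y is the line along which they close (so a half turn about z gives the same grasp; the last joint's range is limited). The gripper opens to 93 mm and grips with 3 to 60 N. Pads are 15 mm wide; open, the fingers measure 128 mm over their backs; the gripper's body (75 mm by 188 mm) begins 65 mm behind the grasp point.
Start: joints at [1.023, 0.13, 1.488, -0, 1.523, -0.085], TCP at [0.268, 0.537, 0.193] pointing down, gripper open.
Joint ranges: [-2.96, 2.96], [-0.89, 2.26], [0.02, 2.5], [-1.34, 4.48], [0, 2.73], [-2.66, 2.66]. Speed limits (rad/s): [2.39, 2.39, 2.79, 3.14, 3.14, 3.14].

### API

Orientations are given as a rotation vector (axis times angle).
In Python, from plant import robot, read_camera, job gives the robot as it stands.
- The arm moves only by the shell command python3 -m inch 'ROWS' [FORCE]. ROWS is JSON, one flat list of numbers, 5 for each row, row after row: the shift along the world's x, y, z in mm, then the turn about the world's z in degrees, then the opening in per cent of the stroke, from 0 (shut) to 100 (fully open). In form: [dx, dy, dz, yaw, hand, dx, dy, dz, yaw, hand, ...]. A call has 1 to 10 rows; each row is the pose to reach, as a shift and turn from the pose commanded when the call began; what a row does not reach only later rows make up. A row lasts 1/12 s, in which the tool goes at most 41.7 mm and 7.16 degrees, less where a joint would pass 70% of its speed; a pose out of reach is approached as far as the arm can. A call with a gripper value outside its range is refused whole. The fingers move at their own pace and stop on an object; FORCE is the grip in N (left out, the last holds). Time passes only in rows, so rows that repeat a pose let the fingers close. It gives the time, the measured TCP pose, the force, the opening and the grip force at its end, in the units of the state.
- robot.read_state(): the state, without advancing time (a new reading comes with each control period).
- read_camera(name): name is "scene" or "side" or "wrist"; returns a dict with "image" (480x640x3 uint8, blue, green, red), "K" (3x3 intrinsics, pixels), "extrinsics" (4x4, takes a point from world to camera coordinates); the wrist camera has in their place "mount" (4x4, takes a point from camera to tool coordinates, whose origin is the TCP and whose axes are the flange's). Camera axes: x right, y down, z forward; pixel columns grow to the right and rows downward; lengths in m; the calibration is good to about 2 mm. A picture is of the moment at which its call begins: read the wrist's pose just before it. There is no depth.
- job.close_job(): hands the job in; it is judged then, once.
The state is a dict: "t": time; "q": joint angles; "dq": joint speeds; "joint_torque": joint torques, N m; "tool_pos": TCP position; "orientation": TCP orientation; "force": force on the tool from outside, world axes, zero at the start; "wrist_torque": the same for the moment, N m; "opening": finger opening in m; "gripper_force": force on a finger pad.
Only numpy, scipy, OpenCV 4.12 (cv2) and the standard library are available. Lean on these libraries where they do the work, as an engineer would, in place of code of your own. Each camera call takes 0.05 s, during which the arm holds its last target. There are 200 camera calls.

### The job

One of the four identical keys on the grey selector box has been left latched down. With the fingertips, tap each key lightly, from left to right as seen from the robot, to feel which one it is - so lightly that no free key goes half-way down and the latched one is not yet released. Then press the latched key fully home and let go, so that it springs up and all four keys stand up; leave the small things round the box where they are.

Things in the scene. Friction and masses are not known exactly. Their poses are not given: they have to be found in the camera images.
- selector: grey selector box with an aluminium top plate, 92 x 232 x 40 mm, screwed down to the worktop. Origin under its centre on the worktop; x points away from the robot side across the box, y to the left along the row of keys, z up. It carries four identical off-white keys in one row, 50 mm apart, each 34 mm (x) by 30 mm (y) on top, flat.
- slot_1 (a point): centre of the key opening that is leftmost (+y of the box is left), 41.5 mm above the worktop, level with the black collar round the key. Top of the key above this point: free 14 mm, latched 9 mm, pressed fully home 6 mm
- slot_2 (a point): centre of the key opening that is second from the left (+y of the box is left), 41.5 mm above the worktop, level with the black collar round the key. Top of the key above this point: free 14 mm, latched 9 mm, pressed fully home 6 mm
- slot_3 (a point): centre of the key opening that is third from the left (+y of the box is left), 41.5 mm above the worktop, level with the black collar round the key. Top of the key above this point: free 14 mm, latched 9 mm, pressed fully home 6 mm
- slot_4 (a point): centre of the key opening that is rightmost (+y of the box is left), 41.5 mm above the worktop, level with the black collar round the key. Top of the key above this point: free 14 mm, latched 9 mm, pressed fully home 6 mm
- cell_a: seat of one of the four keys (the seats are dealt to the four openings anew each time); origin on the worktop level under the centre of its key, axes as the box's. Touching its key is touching it
- key_a (a joint): how far the key of cell_a is down, m: 0 = fully up (free), 0.005 = latched down, 0.008 = pressed fully home. All four keys: a free key is sprung: it gives from about 1.5 N on, about 2 mm per further N (half-way at 3.5 N), and comes back up. The latched key does not give below about 3 N; pressed fully home (5 to 6 N) it unlatches and springs up when let go; pressed less far it stays latched. A free key does not latch when pressed
- cell_b: seat of one of the four keys (the seats are dealt to the four openings anew each time); origin on the worktop level under the centre of its key, axes as the box's. Touching its key is touching it
- key_b (a joint): how far the key of cell_b is down, m: 0 = fully up (free), 0.005 = latched down, 0.008 = pressed fully home
- cell_c: seat of one of the four keys (the seats are dealt to the four openings anew each time); origin on the worktop level under the centre of its key, axes as the box's. Touching its key is touching it
- key_c (a joint): how far the key of cell_c is down, m: 0 = fully up (free), 0.005 = latched down, 0.008 = pressed fully home
- cell_d: seat of one of the four keys (the seats are dealt to the four openings anew each time); origin on the worktop level under the centre of its key, axes as the box's. Touching its key is touching it
- key_d (a joint): how far the key of cell_d is down, m: 0 = fully up (free), 0.005 = latched down, 0.008 = pressed fully home
- marker_blue: felt marker with white barrel and blue cap, 136 mm long, 18 mm high, lying in front of the selector box; origin at the centre of its underside; a bystander
- cal_disc: round reference disc, 45 mm across, 8 mm high, white rim and dark face, near the right end of the box; origin at the centre of its underside; a bystander
- screwdriver: screwdriver with red handle, 212 mm long, 27 mm high, lying behind the box; origin at the centre of its underside; a bystander
- vial_02: clear glass vial with white cap, 27 mm across, 58 mm high, near the right rear corner of the box; origin at the centre of its underside; a bystander
- die_ring_01: plain pale steel ring, 51 mm across, 13 mm high, near the left end of the box; origin at the centre of its underside; a bystander

How it is judged:
On the way, in this order (a step that is already met when the one before it is completed fails the run):
1. the leftmost key is touched with the fingers (over 0.3 N) (((horizontal distance between cell_a and slot_1 below 0.02 m and contact force between the fingers and cell_a above 0.3 N) or (horizontal distance between cell_b and slot_1 below 0.02 m and contact force between the fingers and cell_b above 0.3 N) or (horizontal distance between cell_c and slot_1 below 0.02 m and contact force between the fingers and cell_c above 0.3 N) or (horizontal distance between cell_d and slot_1 below 0.02 m and contact force between the fingers and cell_d above 0.3 N))), for 0.03 s.
2. the second key from the left is touched with the fingers (over 0.3 N) (((horizontal distance between cell_a and slot_2 below 0.02 m and contact force between the fingers and cell_a above 0.3 N) or (horizontal distance between cell_b and slot_2 below 0.02 m and contact force between the fingers and cell_b above 0.3 N) or (horizontal distance between cell_c and slot_2 below 0.02 m and contact force between the fingers and cell_c above 0.3 N) or (horizontal distance between cell_d and slot_2 below 0.02 m and contact force between the fingers and cell_d above 0.3 N))), for 0.03 s.
3. the third key from the left is touched with the fingers (over 0.3 N) (((horizontal distance between cell_a and slot_3 below 0.02 m and contact force between the fingers and cell_a above 0.3 N) or (horizontal distance between cell_b and slot_3 below 0.02 m and contact force between the fingers and cell_b above 0.3 N) or (horizontal distance between cell_c and slot_3 below 0.02 m and contact force between the fingers and cell_c above 0.3 N) or (horizontal distance between cell_d and slot_3 below 0.02 m and contact force between the fingers and cell_d above 0.3 N))), for 0.03 s.
4. the rightmost key is touched with the fingers (over 0.3 N) (((horizontal distance between cell_a and slot_4 below 0.02 m and contact force between the fingers and cell_a above 0.3 N) or (horizontal distance between cell_b and slot_4 below 0.02 m and contact force between the fingers and cell_b above 0.3 N) or (horizontal distance between cell_c and slot_4 below 0.02 m and contact force between the fingers and cell_c above 0.3 N) or (horizontal distance between cell_d and slot_4 below 0.02 m and contact force between the fingers and cell_d above 0.3 N))), for 0.03 s.
5. the latched key has been pressed home and has sprung up: all four keys are up (within 1.5 mm) (value of joint each of key_a, key_b, key_c, key_d below 0.0015 m), for 0.2 s.
At the end, for the whole second after the job is handed in: all four keys are fully up (each within 1.5 mm), after the four taps in order and the release (all of step 5); the robot touches nothing.
It fails at once if a free key is pushed half-way down (4 mm) while another key is down (value of joint each of key_a, key_b above 0.004 m or value of joint each of key_a, key_c above 0.004 m or value of joint each of key_b, key_c above 0.004 m or value of joint each of key_a, key_d above 0.004 m or value of joint each of key_b, key_d above 0.004 m or value of joint each of key_c, key_d above 0.004 m).
It fails at once if one of the small things round the box is shifted or lifted by more than 20 mm (distance of any of marker_blue, cal_disc, screwdriver, vial_02, die_ring_01 from where it was at the start of the episode above 0.02 m).
It also fails if it takes over 45 s, if anything falls off the work surface, if the arm or the gripper's body presses on something with over 40 N, if the wrist force passes 120 N, or if a joint passes its speed limit or range.

## Working session

There is one attempt and no reset: what is moved stays moved. The work goes in short steps, Python scripts to look and compute and a shell command to move; the robot and the scene stay as the last step left them, time stands still between calls to the robot, and variables do not carry over. Pictures are saved under pics/ and viewed, at most 10 in all, crops included, and the job is handed in when it is done.

```bash
mkdir -p pics; python3 - <<'E'
from plant import robot, read_camera
import cv2,numpy as np
s=robot.read_state();print(s)
for n in("scene","wrist"):
    c=read_camera(n);cv2.imwrite(f"pics/{n}0.png",c["image"]);np.savez(f"pics/{n}0.npz",**{k:v for k,v in c.items() if k!="image"})
    print({k:v for k,v in c.items() if k!="image"})
E
```

```text
{'t': 0.0, 'q': array([ 1.02259491e+00,  1.31115620e-01,  1.48929358e+00,  4.08199222e-07,
        1.52300789e+00, -8.54041728e-02]), 'dq': array([ 5.88244914e-04, -6.13122131e-04, -2.46190253e-04,  3.02503729e-05,
       -2.73598265e-03,  1.50922080e-03]), 'joint_torque': array([ 3.75452203e-06, -5.59862101e+01, -4.91750264e+01,  7.69929565e-02,
        3.55582440e-02, -2.10475346e-04]), 'tool_pos': array([0.26752687, 0.53635782, 0.19150686]), 'orientation': array([-7.20359330e-01, -3.05730374e+00,  2.72250846e-03]), 'force': array([-0.47330236,  0.07619184, -0.44077996]), 'wrist_torque': array([0.02850483, 0.00423745, 0.00999543]), 'gripper_force': 0.0, 'opening': 0.09303928307911245}
{'K': array([[455.15611958,   0.        , 323.48228786],
       [  0.        , 455.15611958, 242.5756415 ],
       [  0.        ,   0.        ,   1.        ]]), 'extrinsics': array([[-0.89517659, -0.44528461,  0.01950612,  0.43838406],
       [-0.25622614,  0.47830723, -0.83998236,  0.26451997],
       [ 0.36470129, -0.75693052, -0.54226299,  0.57950334],
       [ 0.        ,  0.        ,  0.        ,  1.        ]])}
{'K': array([[424.67743491,   0.        , 316.36214536],
       [  0.        , 424.67743491, 233.98114525],
       [  0.        ,   0.        ,   1.        ]]), 'mount': array([[-4.65135494e-04, -9.69435136e-01, -2.45347306e-01,
         6.94946493e-02],
       [ 9.99999829e-01, -3.63906861e-04, -4.57927659e-04,
         1.43124923e-04],
       [ 3.54647594e-04, -2.45347477e-01,  9.69435140e-01,
        -1.91006910e-01],
       [ 0.00000000e+00,  0.00000000e+00,  0.00000000e+00,
         1.00000000e+00]])}
```

View pics/scene0.png

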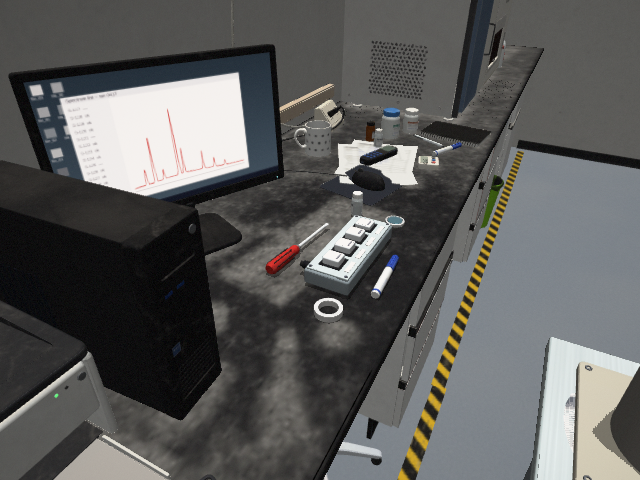

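The scene picture shows the box at about (348,250). Its keys run from (335,258), next to the ring at the left end, to (366,224). I'll enlarge it.

```bash
python3 - <<'E'
import cv2
i=cv2.imread("pics/scene0.png")[185:325,260:420];cv2.imwrite("pics/crop0.png",cv2.resize(i,None,fx=4.25,fy=4.25,interpolation=cv2.INTER_CUBIC))
E
cat >h.py <<'E'
import numpy as np
def ray(uv,K,E,z):
    d=np.linalg.inv(K)@[*uv,1.];R=E[:3,:3];o=-R.T@E[:3,3];d=R.T@d
    return o+d*(z-o[2])/d[2]
E
python3 - <<'E'
import sys;sys.path.insert(0,'.')
from h import *
c=np.load('pics/scene0.npz')
for p in[(335,258),(345,245),(355,234),(366,224)]:print(p,ray(p,c['K'],c['extrinsics'],.054).round(3))
E
```

```text
(335, 258) [ 0.526 -0.118  0.054]
(345, 245) [ 0.528 -0.166  0.054]
(355, 234) [ 0.526 -0.212  0.054]
(366, 224) [ 0.522 -0.259  0.054]
```

View pics/crop0.png

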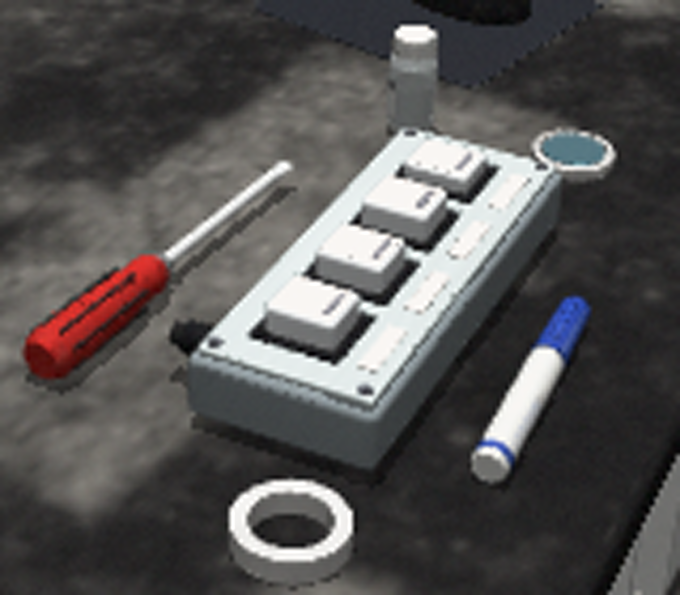

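```bash
python3 -m inch '[120,-370,30,13,0,120,-370,30,13,0,120,-370,30,13,0,120,-370,30,13,0,120,-370,30,13,0,120,-370,30,13,0,120,-370,30,13,0,120,-370,30,13,0,120,-370,30,13,0,120,-370,30,13,0]'
python3 -m inch '[120,-356,0,13.5,0,120,-356,0,13.5,0,120,-356,0,13.5,0,120,-356,0,13.5,0,120,-356,0,13.5,0,120,-356,0,13.5,0,120,-356,0,13.5,0,120,-356,0,13.5,0,120,-356,0,13.5,0,120,-356,0,13.5,0]'
python3 -m inch '[0,0,0,0,0,0,0,0,0,0,0,0,0,0,0]'
python3 - <<'E'
from plant import robot, read_camera
import cv2,numpy as np
s=robot.read_state();print(s['t'],s['q'],s['tool_pos'],s['orientation'],s['force'],s['opening'])
c=read_camera('wrist');cv2.imwrite("pics/w1.png",c["image"]);np.savez("pics/w1.npz",K=c['K'],M=c['mount'],p=s['tool_pos'],o=s['orientation'])
E
```

```text
t: 0.93
tool_pos: [0.3888, 0.1627, 0.2228]
orientation: [0.374, 3.118, -0.002]
force: [0.4, 0.5, -0.0]
opening: 0.0309
gripper_force: 0.0
t: 1.77
tool_pos: [0.5079, -0.1938, 0.2216]
orientation: [-0.005, -3.141, 0.002]
force: [0.9, 0.2, -0.2]
opening: 0.0004
gripper_force: 0.0
t: 2.02
tool_pos: [0.5075, -0.1882, 0.2221]
orientation: [-0.0, -3.141, -0.001]
force: [0.0, -0.3, -1.0]
opening: 0.0004
gripper_force: 0.0
2.0167 [-4.50200585e-01 -3.83780225e-02  1.60858330e+00  4.02133237e-04
  1.57254745e+00 -2.02091516e+00] [ 0.50746966 -0.18821495  0.22209862] [-1.27642123e-04 -3.14072282e+00 -1.36123689e-03] [ 0.04581958 -0.29753525 -0.9674569 ] 0.0003852617836871729
```

View pics/w1.png

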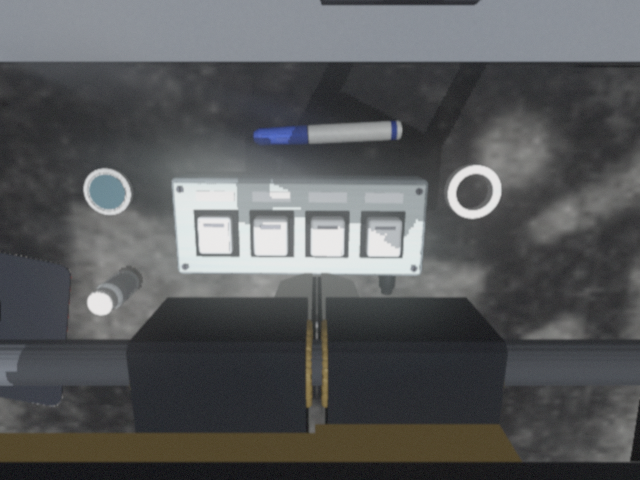

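The box sits along world y, with image right being robot left. The keys are at about (384,236), (327,236), (271,236) and (214,235), and the plate screws are at (180,188), (419,190), (415,268) and (185,267).

```bash
python3 - <<'E'
from h import *
from scipy.spatial.transform import Rotation as Ro
import cv2
c=np.load('pics/w1.npz');T=np.eye(4);T[:3,:3]=Ro.from_rotvec(c['o']).as_matrix();T[:3,3]=c['p']
E=np.linalg.inv(T@c['M'])
for p in[(384,236),(327,236),(271,236),(214,235)]:print(p,ray(p,c['K'],E,.0545).round(4))
for p in[(419,190),(180,188),(415,268),(185,267)]:print(p,ray(p,c['K'],E,.0415).round(4))
cv2.imwrite('pics/w1c.png',cv2.resize(cv2.imread('pics/w1.png')[170:300,160:440],None,fx=2.8,fy=2.8,interpolation=cv2.INTER_CUBIC))
E
```

```text
(384, 236) [ 0.5306 -0.1283  0.0545]
(327, 236) [ 0.5306 -0.178   0.0545]
(271, 236) [ 0.5306 -0.2268  0.0545]
(214, 235) [ 0.5296 -0.2764  0.0545]
(419, 190) [ 0.4922 -0.0969  0.0415]
(180, 188) [ 0.4903 -0.307   0.0415]
(415, 268) [ 0.5645 -0.0964  0.0415]
(185, 267) [ 0.5633 -0.3082  0.0415]
```

View pics/w1c.png

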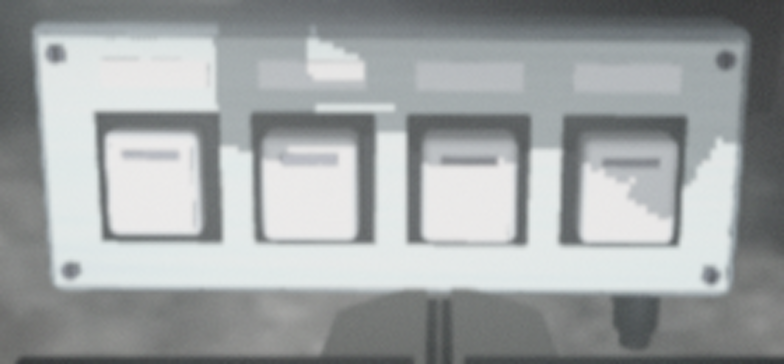

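The crop confirms the four keys and the screws, and both give the same box centre, x≈0.528, y≈-0.202. I'll move above key 1 to z≈0.065.

```bash
python3 -m inch '[21,61,-100,0,0,21,61,-100,0,0,21,61,-100,0,0,21,61,-140,0,0,21,61,-157,0,0,21,61,-157,0,0,21,61,-157,0,0,21,61,-157,0,0]'
cat >s.py <<'E'
from plant import robot
s=robot.read_state();print(s['t'],s['tool_pos'].round(5),s['force'].round(2),s['wrist_torque'].round(3))
E
python3 s.py; python3 -m inch '[0,0,0,0,0]';python3 -m inch '[0,0,0,0,0]'
```

```text
t: 2.73
tool_pos: [0.5301, -0.1279, 0.0678]
orientation: [-0.001, 3.139, -0.001]
force: [1.3, 0.5, 0.3]
opening: 0.0006
gripper_force: 0.0
2.7333 [ 0.53014 -0.12792  0.06779] [1.25 0.45 0.32] [ 0.06  -0.041  0.011]
t: 2.82
tool_pos: [0.5307, -0.1285, 0.0684]
orientation: [0.0, 3.137, -0.002]
force: [-0.7, -0.2, 0.4]
opening: 0.0006
gripper_force: 0.0
t: 2.9
tool_pos: [0.5306, -0.1287, 0.0681]
orientation: [0.001, 3.138, -0.002]
force: [-0.6, 0.3, 0.4]
opening: 0.0004
gripper_force: 0.0
```

```bash
python3 -m inch '[0,0,-10,0,0,0,0,-10,0,0,0,0,-10,0,0]'; for i in 1 2 3 4; do python3 -m inch '[0,0,-1,0,0,0,0,-1,0,0]'|grep -E "tool_pos|force: \["; done
```

```text
t: 3.15
tool_pos: [0.5283, -0.128, 0.0549]
orientation: [-0.001, -3.14, -0.001]
force: [0.3, 1.0, -0.4]
opening: 0.0006
gripper_force: 0.0
tool_pos: [0.5287, -0.1282, 0.0543]
force: [0.5, -0.3, 0.1]
tool_pos: [0.5288, -0.1281, 0.0534]
force: [-1.6, -0.5, 0.2]
tool_pos: [0.5288, -0.1281, 0.0524]
force: [-0.6, -0.3, -0.2]
tool_pos: [0.5287, -0.128, 0.0513]
force: [-0.1, -1.2, 0.1]
```

```bash
for i in 1 2 3 ; do python3 -m inch '[0,0,-0.5,0,0,0,0,-0.5,0,0]'|grep -E "tool_pos|force: \["; python3 -m inch '[0,0,0,0,0]'|grep -E "force: \["; done
```

```text
tool_pos: [0.5288, -0.1281, 0.0509]
force: [0.2, 0.3, -0.2]
force: [-0.9, 0.1, -0.2]
tool_pos: [0.5289, -0.1281, 0.0505]
force: [1.0, -0.9, -1.5]
force: [0.2, -0.8, 0.3]
tool_pos: [0.5288, -0.1281, 0.0499]
force: [-0.4, -0.1, 0.1]
force: [-0.4, 0.0, -0.6]
```

```bash
python3 - <<'E'
from plant import robot, read_camera
import cv2,numpy as np
from h import *
c=read_camera('side');E=c['extrinsics'];K=c['K'];np.savez('pics/side.npz',K=K,E=E)
def pr(P):
    q=K@(E[:3,:3]@P+E[:3,3]);return q[:2]/q[2],q[2]
print(pr(np.array([.5275,-.202,.05])),pr(np.array([.5288,-.128,.05])))
u,v=pr(np.array([.5288,-.15,.06]))[0].astype(int)
w,h=80,60
u0=min(max(u-w,0),640-2*w);v0=min(max(v-h,0),480-2*h)
print(u0,v0)
cv2.imwrite('pics/side1.png',cv2.resize(c['image'][v0:v0+2*h,u0:u0+2*w],None,fx=5,fy=5,interpolation=cv2.INTER_CUBIC))
E
```

```text
(array([295.30750212, 293.39644764]), np.float64(0.9053199123634968)) (array([291.14520633, 265.32656191]), np.float64(0.9667895840598772))
212 208
```

View pics/side1.png

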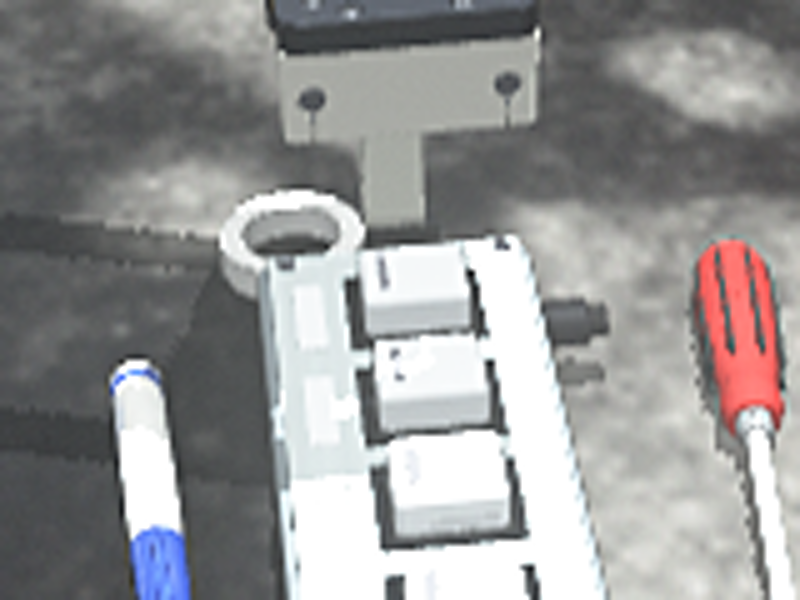

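The crop shows the fingertip at (395,225), i.e. full-image pixel (291,253). That is about 12 px above key 1, so it isn't touching. I'll triangulate with the scene camera.

```bash
python3 - <<'E'
from plant import robot, read_camera
import cv2,numpy as np
from h import *
d=np.load('pics/side.npz');print(d['K'][0,0],d['E'])
for z in(.05,.06,.07,.08,.09):print(z,ray((291,253),d['K'],d['E'],z).round(4))
print('key1 top far/near edge',ray((212+415/5,208+248/5),d['K'],d['E'],.0545),ray((212+420/5,208+310/5),d['K'],d['E'],.0545))
c=read_camera('scene')
cv2.imwrite('pics/sc1.png',cv2.resize(c['image'][170:290,270:430],None,fx=5,fy=5,interpolation=cv2.INTER_CUBIC))
E
```

```text
601.8155569591514 [[ 0.99116153 -0.13153732 -0.01722675 -0.57444904]
 [-0.08666379 -0.54370169 -0.8347921   0.04753185]
 [ 0.1004401   0.82890675 -0.55029572  1.04729171]
 [ 0.          0.          0.          1.        ]]
0.05 [ 0.5322 -0.0927  0.05  ]
0.06 [ 0.531  -0.1075  0.06  ]
0.07 [ 0.5299 -0.1223  0.07  ]
0.08 [ 0.5287 -0.1372  0.08  ]
0.09 [ 0.5276 -0.152   0.09  ]
key1 top far/near edge [ 0.53672744 -0.11367595  0.0545    ] [ 0.53456972 -0.1483161   0.0545    ]
```

View pics/sc1.png

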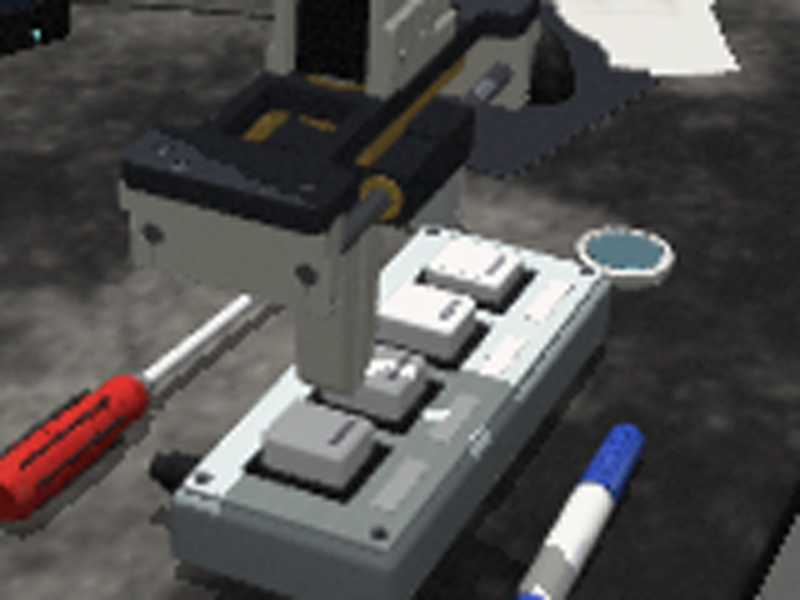

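The scene crop shows the tip at (335,392), i.e. full-image pixel (337,248), hovering above the keys. Triangulating.

```bash
python3 s.py; python3 - <<'E'
from h import *
d=np.load('pics/side.npz');c=np.load('pics/scene0.npz')
for z in(.05,.055,.06,.065,.07,.075,.08):print(z,'side',ray((291,253),d['K'],d['E'],z).round(4),'scene',ray((270+330/5,170+393/5),c['K'],c['extrinsics'],z).round(4))
for n,K,E in(('side',d['K'],d['E']),('scene',c['K'],c['extrinsics'])):
  q=K@(E[:3,:3]@np.array([.5288,-.128,.05])+E[:3,3]);print(n,q[:2]/q[2])
E
```

```text
4.6667 [ 0.52886 -0.1281   0.05002] [ 0.08  0.62 -0.08] [ 0.018 -0.02   0.02 ]
0.05 side [ 0.5322 -0.0927  0.05  ] scene [ 0.5399 -0.1521  0.05  ]
0.055 side [ 0.5316 -0.1001  0.055 ] scene [ 0.5369 -0.1452  0.055 ]
0.06 side [ 0.531  -0.1075  0.06  ] scene [ 0.5338 -0.1383  0.06  ]
0.065 side [ 0.5305 -0.1149  0.065 ] scene [ 0.5308 -0.1314  0.065 ]
0.07 side [ 0.5299 -0.1223  0.07  ] scene [ 0.5277 -0.1245  0.07  ]
0.075 side [ 0.5293 -0.1298  0.075 ] scene [ 0.5247 -0.1176  0.075 ]
0.08 side [ 0.5287 -0.1372  0.08  ] scene [ 0.5216 -0.1107  0.08  ]
side [291.14520633 265.32656191]
scene [335.90600897 256.52283409]
```

The tip is really at z≈0.070–0.078, about 20+ mm higher than the reported pose suggests. I'll keep descending and stop on force.

```bash
python3 -m inch '[0,0,-4,0,0,0,0,-8,0,0,0,0,-8,0,0]'|grep -E "tool_pos|force: \["; for i in 1 2 3 4; do python3 -m inch '[0,0,-1,0,0,0,0,-1,0,0]'|grep -E "tool_pos|force: \["; done
```

```text
tool_pos: [0.5281, -0.1279, 0.0408]
force: [-0.2, -0.6, 0.0]
tool_pos: [0.5286, -0.128, 0.0407]
force: [0.6, -0.5, 0.4]
tool_pos: [0.5288, -0.1281, 0.0399]
force: [0.8, 0.5, -0.3]
tool_pos: [0.5288, -0.1281, 0.0389]
force: [0.1, -0.1, 0.0]
tool_pos: [0.5288, -0.1281, 0.0379]
force: [0.2, -0.8, -0.5]
```

```bash
for i in 1 2 3; do python3 -m inch '[0,0,-1,0,0,0,0,-1,0,0]'|grep -E "tool_pos|force: \["; done
```

```text
tool_pos: [0.5287, -0.1281, 0.0368]
force: [-1.0, 0.6, -1.1]
tool_pos: [0.5287, -0.1281, 0.0358]
force: [-1.2, 0.6, 0.5]
tool_pos: [0.5288, -0.1281, 0.0349]
force: [-0.0, 0.2, 0.3]
```

```bash
python3 -m inch '[0,0,0,0,0]'|grep -E "tool_pos|force: \["; python3 s.py
```

```text
tool_pos: [0.5288, -0.1281, 0.035]
force: [0.4, 0.9, -1.8]
6.1667 [ 0.52879 -0.12808  0.03495] [ 0.42  0.89 -1.81] [ 0.079  0.019 -0.065]
```

```bash
python3 - <<'E'
from plant import robot, read_camera
import cv2,numpy as np
a=read_camera('side')['image'][225:285,251:331];f=robot.read_state()['force'];b=read_camera('scene')['image'][220:280,295:375];print(f,robot.read_state()['force'])
r=lambda i:cv2.resize(i,(400,300),interpolation=cv2.INTER_CUBIC)
cv2.imwrite('pics/both2.png',np.hstack([r(a),r(b)]))
E
```

```text
[ 0.62192157 -0.73171704 -0.32345324] [-0.18430091  0.0481124   0.11839012]
```

View pics/both2.png

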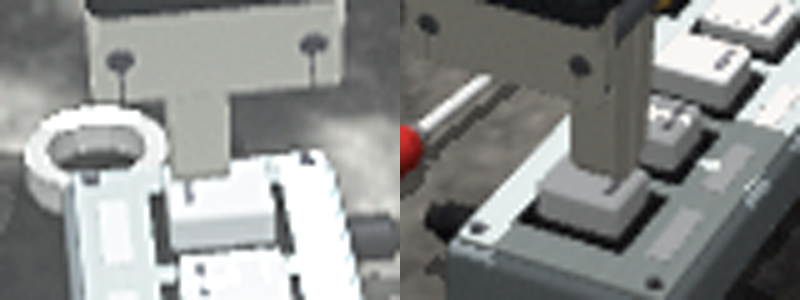

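The fingertip is now just above key 1, with a gap of about 5–12 mm, and about 5 mm short in x. I'll go on in 1 mm steps with two readings per step.

```bash
python3 -m inch '[5,0,0,0,0,5,0,-1,0,0]'|grep -E "force: \["; for i in 1 2 3; do python3 -m inch '[0,0,-1,0,0]'|grep -E "tool_pos|force: \["; python3 -m inch '[0,0,0,0,0]'|grep -E "force: \["; done
```

```text
force: [0.4, -0.5, -0.1]
tool_pos: [0.5343, -0.1282, 0.0331]
force: [0.3, 0.0, 0.2]
force: [0.1, 0.8, 0.1]
tool_pos: [0.5339, -0.1281, 0.032]
force: [-0.6, -0.1, 0.3]
force: [0.1, -0.7, -0.7]
tool_pos: [0.5339, -0.1281, 0.0311]
force: [0.1, 0.0, -0.1]
force: [0.6, -0.7, -0.0]
```

```bash
for i in 1 2; do python3 -m inch '[0,0,-1,0,0]'|grep -E "tool_pos|force: \["; python3 -m inch '[0,0,0,0,0]'|grep -E "force: \["; done
```

```text
tool_pos: [0.5339, -0.1281, 0.0301]
force: [-0.4, 0.2, -0.0]
force: [0.3, 0.3, 0.3]
tool_pos: [0.5339, -0.1281, 0.0292]
force: [-1.2, 0.4, 1.8]
force: [-0.5, -0.4, 1.6]
```

Key 1 made contact at a reading of z≈0.0295, about 1.7 N. I'll lift and go to key 2, then compare contact heights.

```bash
python3 -m inch '[0,0,14,0,0,0,-30,14,0,0,0,-50,14,0,0,0,-50,14,0,0,0,-50,8,0,0,0,-50,7,0,0,0,-50,7,0,0]'|grep -E "tool_pos|force: \["; for i in 1 2 3; do python3 -m inch '[0,0,-1,0,0]'|grep -E "tool_pos|force: \["; python3 -m inch '[0,0,0,0,0]'|grep -E "force: \["; done
```

```text
tool_pos: [0.533, -0.1769, 0.0348]
force: [0.7, -1.0, -0.2]
tool_pos: [0.5336, -0.1771, 0.0346]
force: [0.1, 0.6, -0.2]
force: [-0.7, -0.8, -0.4]
tool_pos: [0.534, -0.1776, 0.0341]
force: [-0.1, 0.6, 0.6]
force: [-0.2, -0.0, 0.3]
tool_pos: [0.5341, -0.178, 0.0333]
force: [-0.7, -0.2, -0.5]
force: [0.2, 0.7, -0.8]
```

```bash
for i in 1 2 3; do python3 -m inch '[0,0,-1,0,0]'|grep -E "tool_pos|force: \["; python3 -m inch '[0,0,0,0,0]'|grep -E "force: \["; done
```

```text
tool_pos: [0.534, -0.1781, 0.0322]
force: [0.4, 0.5, -0.7]
force: [-0.4, -0.1, -0.5]
tool_pos: [0.5339, -0.1782, 0.0311]
force: [-0.0, 0.1, 0.5]
force: [-0.1, 0.1, -0.9]
tool_pos: [0.5339, -0.1782, 0.0301]
force: [0.3, -0.4, -0.4]
force: [-0.2, 0.5, -0.2]
```

```bash
for i in 1; do python3 -m inch '[0,0,-1,0,0]'|grep -E "tool_pos|force: \["; python3 -m inch '[0,0,0,0,0]'|grep -E "force: \["; done
```

```text
tool_pos: [0.5339, -0.1781, 0.0292]
force: [-0.9, -0.2, 1.4]
force: [-0.3, -0.1, 2.0]
```

Key 2 made contact at the same height (0.0292), so keys 1 and 2 are both free. On to key 3.

```bash
python3 -m inch '[0,0,14,0,0,0,-30,14,0,0,0,-50,14,0,0,0,-50,14,0,0,0,-50,8,0,0,0,-50,4,0,0,0,-50,4,0,0,0,-50,4,0,0]'|grep -E "tool_pos|force: \["; for i in 1 2 3; do python3 -m inch '[0,0,-1,0,0]'|grep -E "tool_pos|force: \["; python3 -m inch '[0,0,0,0,0]'|grep -E "force: \["; done
```

```text
tool_pos: [0.5332, -0.2268, 0.032]
force: [-0.1, -0.0, 0.2]
tool_pos: [0.5339, -0.2273, 0.0319]
force: [0.5, 0.6, -0.2]
force: [0.4, -0.2, -0.1]
tool_pos: [0.5342, -0.2279, 0.0313]
force: [0.2, 0.5, -0.2]
force: [0.2, 0.9, 0.0]
tool_pos: [0.5341, -0.2281, 0.0303]
force: [1.4, -1.4, -0.3]
force: [-0.7, 0.3, -0.8]
```

```bash
python3 -m inch '[0,0,-1,0,0]'|grep -E "tool_pos|force: \["; python3 -m inch '[0,0,0,0,0]'|grep -E "tool_pos|force: \["
```

```text
tool_pos: [0.5339, -0.2282, 0.0292]
force: [-0.7, 0.8, 1.7]
tool_pos: [0.534, -0.2282, 0.0291]
force: [0.1, 0.2, 1.2]
```

Key 3 is free too, so key 4 should be latched, with contact expected near 0.0245.

```bash
python3 -m inch '[0,0,14,0,0,0,-30,14,0,0,0,-50,14,0,0,0,-50,14,0,0,0,-50,8,0,0,0,-50,4,0,0,0,-50,4,0,0,0,-50,4,0,0]'|grep -E "tool_pos|force: \["; for i in 1 2 3 4; do python3 -m inch '[0,0,-1,0,0]'|grep -E "tool_pos|force: \["; python3 -m inch '[0,0,0,0,0]'|grep -E "force: \["; done
```

```text
tool_pos: [0.5332, -0.2768, 0.0319]
force: [-0.2, 0.2, -0.8]
tool_pos: [0.5339, -0.2773, 0.0319]
force: [1.2, 0.1, -0.1]
force: [-0.5, -0.6, -0.2]
tool_pos: [0.5342, -0.2779, 0.0314]
force: [0.6, 0.0, 0.5]
force: [-0.3, 0.0, -0.5]
tool_pos: [0.534, -0.2782, 0.0303]
force: [-0.3, 0.0, 0.3]
force: [0.3, -0.9, -0.2]
tool_pos: [0.5339, -0.2782, 0.0292]
force: [-0.7, 0.3, -0.1]
force: [0.1, -0.8, -0.4]
```

```bash
python3 -m inch '[0,0,-2,0,0,0,0,-3,0,0,0,0,-3,0,0]'|grep -E "tool_pos|force: \["; python3 -m inch '[0,0,-1,0,0]'|grep -E "tool_pos|force: \["; python3 -m inch '[0,0,0,0,0]'|grep -E "tool_pos|force: \["
```

```text
tool_pos: [0.5336, -0.278, 0.0256]
force: [-0.4, 0.7, -0.2]
tool_pos: [0.5339, -0.2781, 0.025]
force: [0.3, 0.6, -0.2]
tool_pos: [0.5338, -0.2781, 0.0249]
force: [0.0, -0.4, -0.1]
```

```bash
python3 -m inch '[0,0,-0.7,0,0,0,0,-0.7,0,0]'|grep -E "tool_pos|force: \["; python3 -m inch '[0,0,0,0,0]'|grep -E "tool_pos|force: \["
```

```text
tool_pos: [0.5339, -0.2782, 0.0245]
force: [-1.8, 0.3, 1.9]
tool_pos: [0.534, -0.2782, 0.0246]
force: [-0.1, 0.3, 2.8]
```

Key 4 made contact 5 mm lower at about 2.5 N, so it's the latched one. Now pressing it home.

```bash
python3 -m inch '[0,0,-1,0,0,0,0,-2,0,0,0,0,-3,0,0,0,0,-3,0,0]'|grep -E "tool_pos|force: \["; for i in 1 2; do python3 -m inch '[0,0,-0.7,0,0,0,0,-0.7,0,0]'|grep -E "tool_pos|force: \[";done
```

```text
tool_pos: [0.5341, -0.2782, 0.0218]
force: [-2.5, 1.1, 6.7]
tool_pos: [0.5342, -0.2782, 0.0217]
force: [-3.3, 1.7, 10.4]
tool_pos: [0.5343, -0.2783, 0.0216]
force: [-5.4, 3.0, 14.5]
```

It's hard against the stop at 14 N, so it's home. Lifting off and checking.

```bash
python3 -m inch '[0,0,10,0,0,0,0,30,0,0,0,0,60,0,0,0,0,100,0,0,-30,0,150,0,0,-30,0,190,0,0,-30,0,200,0,0,-30,0,200,0,0,-30,0,200,0,0,-30,0,200,0,0]'
python3 - <<'E'
from plant import read_camera
import cv2
i=read_camera('scene')['image'][185:325,260:420];cv2.imwrite("pics/end.png",cv2.resize(i,None,fx=4.25,fy=4.25,interpolation=cv2.INTER_CUBIC))
E
```

```text
t: 13.85
tool_pos: [0.5035, -0.2779, 0.2188]
orientation: [-0.001, -3.141, -0.001]
force: [0.7, 0.1, 0.3]
opening: 0.0003
gripper_force: 0.0
```

View pics/end.png

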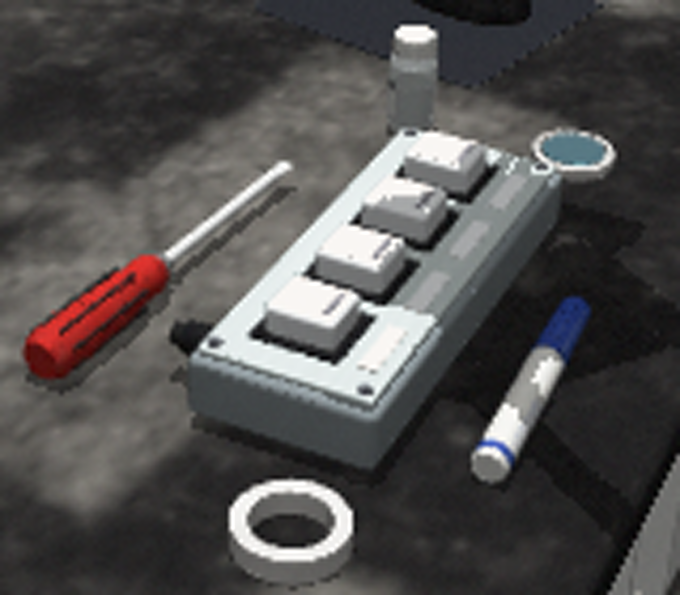

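The rightmost key, at (447,160), now stands higher than in the first crop, level with the other three. Nothing around the box has moved.

```bash
python3 -c "
from plant import job
print(job.close_job())"
```

```text
the job is handed in; nothing more can be done
None
```

I tapped the four keys from left to right and found the rightmost one latched; I pressed it home and it sprang up, so all four keys now stand up, nothing round the box moved, and the job is handed in (the hand-in returned no verdict).

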